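# Hang the stamp tote level

### The arm

A 7-joint arm with a two-finger parallel gripper is mounted at the origin on a cart in front of the work surface, level with it; the furniture and walls round the work are solid. World frame = base frame: x ahead of the robot, y to its left, z up, the work surface at z = 0. Lengths are in m, angles in rad, forces in N, time in s.
With the tool pointing down it reaches from about 0.425 to 0.825 m from the base axis. Payload 3.6 kg.
Tool frame: the origin (TCP) lies at the very end of the fingers, on their centre line; the grasp point (between the pads) lies 19 mm behind it; z points along the fingers, y is the line along which they close (so a half turn about z gives the same grasp; the last joint's range is limited). The gripper opens to 93 mm and grips with 3 to 60 N. Pads are 15 mm wide; open, the fingers measure 128 mm over their backs; the gripper's body (75 mm by 188 mm) begins 65 mm behind the grasp point.
Start: joints at [1.236, 0.615, -0.013, 1.423, 0.008, 1.103, -0.04], TCP at [0.197, -0.619, 0.219] pointing down, gripper open.
Joint ranges: [-3.12, 3.12], [-0.3, 2.06], [-1.34, 1.32], [0.26, 2.42], [-1.36, 4.5], [0.01, 1.98], [-2.84, 2.84]. Speed limits (rad/s): [2.79, 2.79, 3.14, 3.14, 3.14, 3.14, 3.14].

### API

Orientations are given as a rotation vector (axis times angle).
In Python, from cell import * gives the robot as it stands. The module is installed in compiled form; this text tells all that it offers.
- The arm moves only by the tool arm_command, never from a script. Its argument "targets" is text: rows parted by semicolons, each of 6 numbers parted by spaces: the shift along the world's x, y, z in units of 0.2 m (1.0 is 0.2 m), then the turn, a rotation vector about the world's x, y, z in units of 90 degrees (1.0 is 90 degrees). A call has 1 to 10 rows; each row is the pose to reach, as a shift and turn from the pose commanded when the call began; what a row does not reach only later rows make up. A row lasts 1/8 s, in which the tool goes at most 62.5 mm and 10.7 degrees, less where a joint would pass 70% of its speed; a pose out of reach is approached as far as the arm can. A call with a number of a shift or a turn outside -1 to 1 is refused whole. A call with a gripper value outside its range is refused whole. "gripper" is the opening, from -1 (shut) to 1 (fully open), so that 0 is half open, set as the call begins (left out, the last holds). The fingers move at their own pace and stop on an object; "newtons" is the grip in N (left out, the last holds). Time passes only in rows, so rows that repeat a pose let the fingers close. It gives the time, the measured TCP pose, the force, the opening and the grip force at its end, in the units of the state.
- get_obs(): the state, without advancing time (a new reading comes with each control period).
- snapshot(name): name is "side" or "top" or "wrist"; returns a dict with "color" (480x640x3 uint8, red, green, blue), "depth" (480x640 float32, m along the optical axis (not along the pixel's ray), 0 where there is no reading), "fx", "fy", "cx", "cy" (pixels), "T" (4x4, takes a point from camera to world coordinates). Camera axes: x right, y up, looking along -z (the intrinsics and any distortion apply to the point x, -y, -z); pixel columns grow to the right and rows downward; lengths in m; the calibration is good to about 2 mm. A picture is of the moment at which its call begins.
- finish_job(): hands the job in; it is judged then, once.
The state is a dict: "t": time; "joint_pos": joint angles; "joint_vel": joint speeds; "joint_efforts": joint torques, N m; "tool_pos": TCP position; "tcp_rot": TCP orientation; "force": force on the tool from outside, world axes, zero at the start; "wrist_torque": the same for the moment, N m; "width": finger opening in m; "grip_force": force on a finger pad.
Only numpy, scipy, OpenCV 4.12 (cv2) and the standard library are available. Lean on these libraries where they do the work, as an engineer would, in place of code of your own. Each camera call takes 0.05 s, during which the arm holds its last target. There are 200 camera calls.

### The job

Pick up the loaded wooden stamp tote by its top rail and hang it on the stand's peg by the one hole that lets it hang level with the stamps as they sit. Slide the rail along the peg until you feel it firmly home against the rubber-faced stop, pressing gently without ramming it or straining the peg, then let the peg take the weight softly and let go. Leave the stamps untouched in their wells and do not disturb the things lying round about.

Things in the scene. Friction and masses are not known exactly. Their poses are not given: they have to be found in the camera images.
- tote_mid (a point): Centre of the loose wooden tote (44 x 180 x 140 mm; x across, y long, z up), 70 mm above its underside. A tray block 24 mm high has three square wells 27 mm wide, 16 mm deep at y = -60, 0, +60 mm, one stamp in each. End posts carry a drilled top rail. The tote alone is balanced about its middle and weighs about 260 g, loaded about 600 g. Either face may be towards the stand.
- rail_hole_mid (a point): Centre of the middle hole of the tote's top rail, 28 mm above tote_mid, same axes. The rail has five round through holes along x, 12 mm in diameter, at y = -56, -28, 0, +28 and +56 mm from here. The rail is 16 mm thick (x from -8 to +8 mm), 180 mm long, and reaches from 14 mm below this point to 42 mm above it.
- rail_top (a point): Middle of the top edge of the tote's rail, 42 mm above the holes' centres. Grip the rail here from above, across its 16 mm thickness (x), within its upper 22 mm and over the hole that will be used, so that the fingers stay clear of the peg and the stop and the load does not turn in the grip.
- tote: The same tote; origin at the centre of its underside, same axes.
- steel_stamp: Solid steel stamp, 25 mm diameter x 62 mm, about 300 g, much the heaviest; stands loose in one of the three wells. Origin at the centre of its underside, 8 mm above the tote's underside.
- wood_stamp_a: Light carved stamp of pale brown, waisted, 25 mm diameter x 62 mm, about 20 g, in another well. Origin at the centre of its underside.
- wood_stamp_b: The second light stamp, the same size and weight, in the remaining well.
- stand: Fixed dark steel stand: base plate 90 x 130 x 12 mm and a column 18 x 26 mm. Origin at the centre of the base's underside, x from the peg's nose towards the column. It carries the stop: a collar of 12 mm radius round the peg with a rubber face towards the nose.
- stand_top (a point): Top of the stand's column, 9 mm above the peg's axis. The stop on the peg in front of it is clamped elsewhere each time: its rubber face lies 40 to 80 mm behind the nose tip; this is not measured and must be felt (or seen). The rubber gives about 1 mm for each 4 N, up to 5 mm. Pressing with 4 to 7 N for half a second seats the rail; over 10 N is ramming.
- peg: Fixed level steel peg, 8 mm diameter, 125 mm long, its axis 150 mm above the table. Origin on the axis at the nose tip, x along the peg from the nose (towards the robot) to the column, z up. The first 6 mm taper to 3.6 mm diameter. A hole has 2 mm of play all round; hung by a hole, the tote sits 2 mm lower than with hole and peg concentric. It bears at most 25 N.
- mug_cream: Cream mug standing by, 64 x 93 x 51 mm; to be left alone.
- tile_a: Small standing glaze test tile, 34 x 37 x 59 mm; to be left alone.
- tile_b: Another standing test tile of the same size; to be left alone.
- wood_rib: Flat kidney-shaped wooden rib, 51 x 100 x 6 mm; to be left alone.

How it is judged:
By the outcome, as a careful person would: the job done as asked, in the order asked, and still so for the second after the job is handed in, with the robot touching nothing.
It also fails if it takes over 69 s, if anything falls off the work surface, if the arm or the gripper's body presses on something with over 40 N, if the wrist force passes 120 N, or if a joint passes its speed limit or range.

## Working session

There is one attempt and no reset: what is moved stays moved. The work goes in short steps, Python scripts to look and compute and a tool call to move; the robot and the scene stay as the last step left them, time stands still between calls to the robot, and variables do not carry over. Pictures are saved under pics/ and viewed, at most 10 in all, crops included, and the job is handed in when it is done.

Besides the shell and the picture viewer there is one more tool, called after "Call:" as name(argument=value, ...) on one line, values as JSON. arm_command: Moves the arm, as the interface text tells. Its arguments: {"type":"object","properties":{"targets":{"type":"string"},"gripper":{"type":"number"},"newtons":{"type":"number"}},"required":["targets"]}

```bash
mkdir -p pics
cat > h.py <<'E'
from cell import *
import numpy as np, cv2, pickle
def snap(n,f):
    s=snapshot(n); cv2.imwrite(f'pics/{f}.png',s['color'][:,:,::-1]); pickle.dump(s,open(f'{f}.pkl','wb')); return s
def cloud(s):
    d=s['depth']; v,u=np.indices(d.shape)
    P=np.stack([(u-s['cx'])/s['fx']*d,-(v-s['cy'])/s['fy']*d,-d],-1)
    return P@s['T'][:3,:3].T+s['T'][:3,3]
E
python3 - <<'E'
from h import *
for n in ['side','top']:
    s=snap(n,n+'0'); print(n,s['fx'],s['cx'],s['cy'],s['T'].round(3).tolist(),(s['depth']>0).mean())
o=get_obs(); print(o)
E
```

```text
side 509.4728996766429 317.16996582401924 241.78981658050452 [[-0.972, 0.101, -0.212, 0.323], [-0.234, -0.381, 0.894, 1.094], [0.009, 0.919, 0.394, 0.593], [0.0, 0.0, 0.0, 1.0]] 0.9594466145833334
top 536.5172675491709 324.5483097379895 243.96426081142448 [[-0.026, 0.983, -0.18, 0.282], [-1.0, -0.026, 0.002, 0.02], [-0.003, 0.18, 0.984, 1.575], [0.0, 0.0, 0.0, 1.0]] 0.9962662760416666
{'t': 0.1, 'joint_pos': array([ 1.23650471,  0.61584392, -0.01260024,  1.42471569,  0.00812607,
        1.10342036, -0.04042391]), 'joint_vel': array([ 0.0003673 , -0.00356527,  0.00040032, -0.00313073,  0.00045258,
        0.00255287,  0.00015336]), 'joint_efforts': array([ 6.83887556e-04, -4.60047984e+01,  2.10047727e-01, -1.66247249e+01,
       -6.11418136e-02,  1.68880261e-02,  8.84206815e-05]), 'tool_pos': array([ 0.19670054, -0.61877719,  0.21759079]), 'tcp_rot': array([-3.10218220e+00, -4.81281231e-01,  6.58375280e-04]), 'force': array([0.13045436, 0.26156949, 0.3200736 ]), 'wrist_torque': array([0.02407168, 0.03089141, 0.04319016]), 'grip_force': 0.0, 'width': 0.09273709639050617}
```

View pics/top0.png

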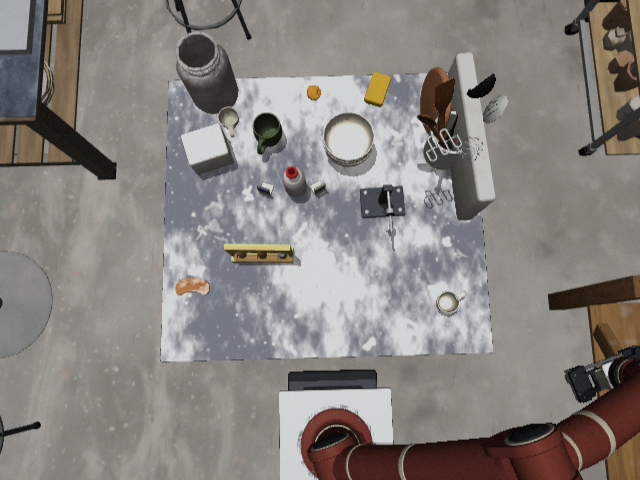

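View pics/side0.png

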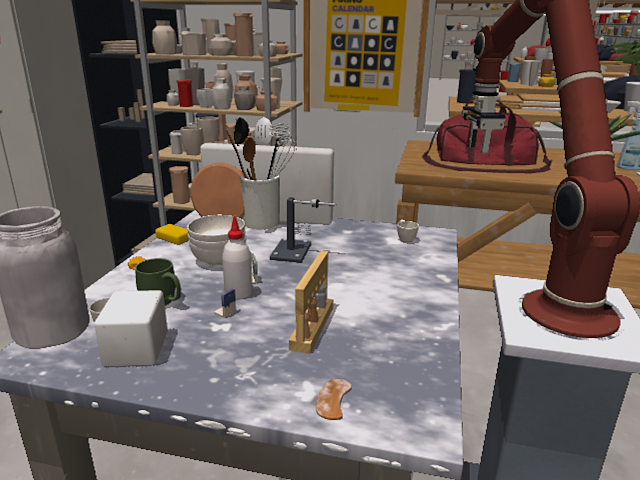

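The top view shows the tote at about (260,252) with its rail running along the world y axis. The stand is at (383,201), with the peg pointing down to about (391,225). The side view shows the tote at (312,300) with a grey stamp at (322,297), and the stand at (300,230) with a collar at (318,203). Next I'll measure these.

Run:
```python
from h import *
L=lambda f:pickle.load(open(f+'.pkl','rb'))
t=L('top0'); s=L('side0'); Pt=cloud(t); Ps=cloud(s)
# rail top by depth
for nm,P,I in (('top',Pt,t),('side',Ps,s)):
    hsv=cv2.cvtColor(I['color'],cv2.COLOR_RGB2HSV)
    box=(P[...,0]>.35)&(P[...,0]<.65)&(P[...,1]>0)&(P[...,1]<.35)
    m=box&(P[...,2]>.133)&(P[...,2]<.15)&(hsv[...,1]>60)
    q=P[m][:,:2].astype(np.float32); print(nm,'rail',len(q),cv2.minAreaRect(q),P[m][:,2].mean())
    for lo,hi in((.128,.15),(.154,.165)):
        b=(P[...,0]>.45)&(P[...,0]<.8)&(P[...,1]>-.28)&(P[...,1]<-.08)&(P[...,2]>lo)&(P[...,2]<hi)
        q=P[b]; print(nm,'stand',lo,len(q),q.min(0) if len(q) else 0,q.max(0) if len(q) else 0, q.mean(0) if len(q) else 0)
def crop(I,a,b,c,d,k): return cv2.resize(I['color'][a:b,c:d,::-1],None,fx=k,fy=k,interpolation=cv2.INTER_CUBIC)
A=crop(t,180,280,215,415,4); B=crop(s,190,360,270,370,3.5)
im=np.zeros((600,800,3),np.uint8); im[:400]=A; cv2.imwrite('pics/c1.png',A); cv2.imwrite('pics/c2.png',B)
```

```text
top rail 332 ((0.5429421067237854, 0.20240497589111328), (0.1778121292591095, 0.01634163409471512), 87.68649291992188) 0.13909720174247692
top stand 0.128 50 [ 0.57773059 -0.17485556  0.12956802] [ 0.70279312 -0.14654373  0.14993673] [ 0.65301577 -0.15927724  0.14447782]
top stand 0.154 126 [ 0.57320448 -0.17186007  0.15404128] [ 0.70536532 -0.14410137  0.1649596 ] [ 0.65407936 -0.16064856  0.15738877]
side rail 446 ((0.5422443151473999, 0.20441152155399323), (0.18147879838943481, 0.017459725961089134), 87.35677337646484) 0.14029478942129794
side stand 0.128 81 [ 0.58646319 -0.17026439  0.12821929] [ 0.70224886 -0.14211456  0.14988721] [ 0.67475381 -0.15206572  0.14096059]
side stand 0.154 116 [ 0.57324493 -0.17608998  0.15400265] [ 0.70169279 -0.14272164  0.16446555] [ 0.64649047 -0.15710759  0.15739219]
```

View pics/c1.png

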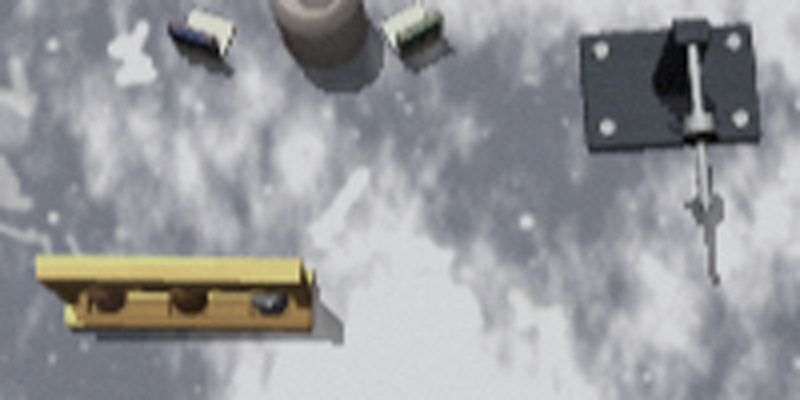

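View pics/c2.png

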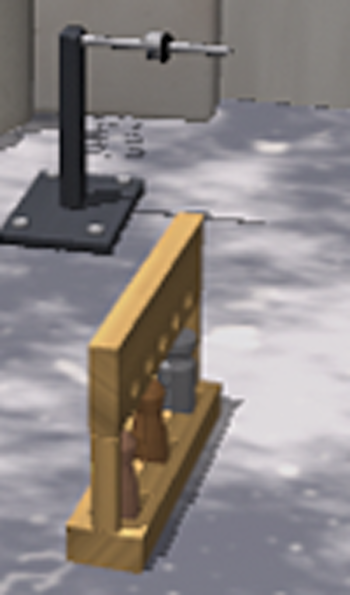

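The steel stamp is in the −y well, so the loaded centre of mass is about 28 mm to −y of centre. That means using the −28 mm hole on the −y side. I'll fit the peg line, check clearances, and start moving.

Run:
```python
from h import *
L=lambda f:pickle.load(open(f+'.pkl','rb'))
for f in('top0','side0'):
    I=L(f);P=cloud(I)
    b=(P[...,0]>.55)&(P[...,0]<.72)&(P[...,1]>-.19)&(P[...,1]<-.13)&(P[...,2]>.142)&(P[...,2]<.175)
    q=P[b]; q=q[np.argsort(q[:,0])]
    for a in np.arange(.56,.72,.008):
        k=q[(q[:,0]>=a)&(q[:,0]<a+.008)]
        if len(k): print(f,a.round(3),len(k),k[:,1].min().round(4),np.median(k[:,1]).round(4),k[:,1].max().round(4),k[:,2].max().round(4))
    bb=(P[...,2]>.006)&(P[...,2]<.016)&(P[...,0]>.55)&(P[...,0]<.8)&(P[...,1]>-.24)&(P[...,1]<-.06)&(I['color'].max(-1)<90)
    print('base',cv2.minAreaRect(P[bb][:,:2].astype(np.float32)))
P=cloud(L('top0'))
b=(P[...,1]<-.2)&(P[...,1]>-.45)&(P[...,0]>.4)&(P[...,0]<.75)&(P[...,2]>.06)
q=P[b]; print(q.min(0),q.max(0))
```

```text
top0 0.568 2 -0.1661 -0.165 -0.1639 0.1552
top0 0.576 9 -0.1676 -0.164 -0.1607 0.1571
top0 0.584 9 -0.1674 -0.1643 -0.1616 0.1547
top0 0.592 8 -0.1649 -0.1623 -0.1601 0.1577
top0 0.6 9 -0.1653 -0.1626 -0.1595 0.155
top0 0.608 8 -0.1659 -0.1633 -0.1598 0.1595
top0 0.616 25 -0.1749 -0.1625 -0.1519 0.1669
top0 0.624 25 -0.1714 -0.1601 -0.1441 0.165
top0 0.632 19 -0.1727 -0.1605 -0.145 0.1614
top0 0.64 9 -0.1645 -0.1617 -0.1587 0.1579
top0 0.648 7 -0.1649 -0.1617 -0.1593 0.1557
top0 0.656 9 -0.1624 -0.16 -0.1568 0.1554
top0 0.664 9 -0.163 -0.1598 -0.1573 0.1552
top0 0.672 7 -0.1638 -0.1602 -0.1576 0.1552
top0 0.68 11 -0.1639 -0.1584 -0.1506 0.1593
top0 0.688 34 -0.1719 -0.1594 -0.1471 0.1622
top0 0.696 26 -0.1729 -0.1603 -0.1473 0.1618
top0 0.704 8 -0.1694 -0.1574 -0.1506 0.1581
base ((0.6949269771575928, -0.15941378474235535), (0.0874069556593895, 0.13050895929336548), 2.433720827102661)
side0 0.568 5 -0.1682 -0.1604 -0.1564 0.1553
side0 0.576 10 -0.1651 -0.1604 -0.1556 0.1554
side0 0.584 8 -0.1629 -0.1617 -0.1606 0.155
side0 0.592 10 -0.1669 -0.1595 -0.157 0.1572
side0 0.6 9 -0.1657 -0.1618 -0.154 0.1561
side0 0.608 8 -0.1642 -0.1601 -0.1572 0.1564
side0 0.616 26 -0.1698 -0.1565 -0.1476 0.1641
side0 0.624 26 -0.1614 -0.154 -0.1439 0.1645
side0 0.632 11 -0.1604 -0.1567 -0.1503 0.1624
side0 0.64 10 -0.164 -0.1586 -0.1529 0.1565
side0 0.648 6 -0.1616 -0.1578 -0.1552 0.156
side0 0.656 8 -0.1619 -0.157 -0.1554 0.156
side0 0.664 9 -0.1639 -0.1575 -0.1556 0.1568
side0 0.672 9 -0.1626 -0.156 -0.154 0.1572
side0 0.68 20 -0.1662 -0.1558 -0.1451 0.1587
side0 0.688 31 -0.1761 -0.1476 -0.1432 0.1618
side0 0.696 22 -0.1694 -0.1478 -0.1427 0.1608
base ((0.6935601830482483, -0.15142706036567688), (0.0889979749917984, 0.12504731118679047), 1.2413482666015625)
[ 0.62955815 -0.42788658  0.06006751] [ 0.7499491  -0.24235008  0.31924917]
```

Call:
arm_command(targets="0 0 0.15 0 0 0;1 1 0.15 0 0 0.2;1 1 0.15 0 0 0.2;1 1 0.15 0 0 0.2;1 1 0.15 0 0 0.2;1 1 0.15 0 0 0.2", gripper=1)

```text
t: 0.85
tool_pos: [0.4, -0.4154, 0.2484]
tcp_rot: [-2.986, -0.969, -0.003]
force: [0.7, 0.1, 0.2]
width: 0.0926
grip_force: 0.0
```

Call:
arm_command(targets="0.6 1 0 0 0 0.2;0.6 1 0 0 0 0.2;0.6 1 0 0 0 0.2;0.6 1 0 0 0 0.2;0.6 1 0 0 0 0.2")

```text
t: 1.48
tool_pos: [0.519, -0.2139, 0.2484]
tcp_rot: [-2.795, -1.429, -0.003]
force: [1.0, -0.1, -0.1]
width: 0.0932
grip_force: 0.0
```

Call:
arm_command(targets="0.1 1 0 0 0 0.2;0.1 1 0 0 0 0.2;0.1 1 0 0 0 0.2;0.1 1 0 0 0 0.2;0.1 1 0 0 0 0.2")

```text
t: 2.1
tool_pos: [0.5367, -0.0203, 0.2484]
tcp_rot: [2.547, 1.838, -0.002]
force: [-0.7, -1.4, -0.6]
width: 0.093
grip_force: 0.0
```

Call:
arm_command(targets="0 0.95 0 0 0 0.17;0 0.95 0 0 0 0.17;0 0.95 0 0 0 0.17;0 0.95 0 0 0 0.17;0 0.95 0 0 0 0.17;0 0.95 0 0 0 0.17")

```text
t: 2.85
tool_pos: [0.5379, 0.1667, 0.2483]
tcp_rot: [2.285, 2.153, -0.003]
force: [0.3, 0.2, 0.7]
width: 0.0928
grip_force: 0.0
```

Run:
```python
from h import *
from scipy.spatial.transform import Rotation as R
s=snap('wrist','w1'); o=get_obs(); m=R.from_rotvec(o['tcp_rot']).as_matrix(); print(o['tool_pos'],m.round(4).tolist(),o['force'])
P=cloud(s); hsv=cv2.cvtColor(s['color'],cv2.COLOR_RGB2HSV)
b=(P[...,2]>.132)&(P[...,2]<.15)&(hsv[...,1]>60)&(P[...,0]>.5)&(P[...,0]<.6)&(P[...,1]>.08)&(P[...,1]<.32)
print(b.sum(),cv2.minAreaRect(P[b][:,:2].astype(np.float32)),P[b][:,2].mean())
```

```text
[0.53775499 0.1672019  0.24841401] [[0.0587, 0.9983, -0.0001], [0.9983, -0.0587, -0.0018], [-0.0018, -0.0, -1.0]] [-0.11410932 -0.23792914  0.88445611]
4831 ((0.5436556935310364, 0.20166201889514923), (0.18020044267177582, 0.016013985499739647), 87.70294952392578) 0.13985881963914265
```

View pics/w1.png

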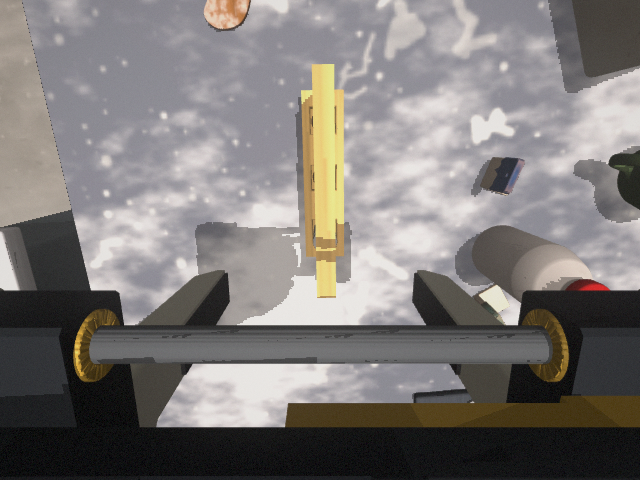

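The wrist view shows the rail running through (325,180), nearly in line with the tool, with nothing between the fingers. I'll correct the offset and descend.

Call:
arm_command(targets="0.024 0.032 -0.3 0 0 0.012;0.024 0.032 -0.3 0 0 0.012;0.024 0.032 -0.3 0 0 0.012;0.024 0.032 -0.3 0 0 0.012")

```text
t: 3.4
tool_pos: [0.543, 0.1771, 0.1909]
tcp_rot: [2.259, 2.18, 0.006]
force: [0.6, 0.8, -0.5]
width: 0.0926
grip_force: 0.0
```

Call:
arm_command(targets="0 -0.015 -0.15 0 0 0;0 -0.015 -0.25 0 0 0;0 -0.015 -0.34 0 0 0;0 -0.015 -0.34 0 0 0;0 -0.015 -0.34 0 0 0")

```text
t: 4.03
tool_pos: [0.5427, 0.1744, 0.1222]
tcp_rot: [2.259, 2.182, 0.004]
force: [-0.6, -0.4, 0.2]
width: 0.0931
grip_force: 0.0
```

Run:
```python
from h import *
from scipy.spatial.transform import Rotation as R
o=get_obs(); m=R.from_rotvec(o['tcp_rot']).as_matrix(); print(o['tool_pos'],m.round(4).tolist(),o['force'])
```

```text
[0.54274054 0.1744149  0.12221971] [[0.0348, 0.9994, 0.0027], [0.9994, -0.0348, 0.001], [0.0011, 0.0026, -1.0]] [-0.60782949 -0.37956689  0.18674681]
```

Call:
arm_command(targets="0 -0.002 -0.012 0 0 0;0 -0.002 -0.012 0 0 0;0 -0.002 -0.012 0 0 0;0 -0.002 -0.012 0 0 0;0 -0.002 -0.012 0 0 0;0 -0.002 -0.012 0 0 0;0 -0.002 -0.012 0 0 0;0 -0.002 -0.012 0 0 0", gripper=-1, newtons=8)

```text
t: 5.03
tool_pos: [0.5417, 0.1736, 0.1182]
tcp_rot: [-2.259, -2.183, 0.0]
force: [-0.1, 0.4, -0.3]
width: 0.0175
grip_force: 0.0
```

Call:
arm_command(targets="0 0 0 0 0 0;0 0 0 0 0 0;0 0 0 0 0 0;0 0 0 0 0 0", newtons=45)

```text
t: 5.52
tool_pos: [0.5418, 0.1736, 0.1182]
tcp_rot: [2.259, 2.183, 0.0]
force: [-0.4, -0.2, -1.0]
width: 0.0157
grip_force: 45.0
```

Call:
arm_command(targets="0 0 0.01 0 0 0;0 0 0.02 0 0 0;0 0 0.04 0 0 0;0 0 0.07 0 0 0;0 0 0.1 0 0 0;0 0 0.1 0 0 0;0 0 0.1 0 0 0")

```text
t: 6.4
tool_pos: [0.5416, 0.1734, 0.1382]
tcp_rot: [-2.26, -2.183, 0.0]
force: [-0.5, -0.9, -5.5]
width: 0.0158
grip_force: 45.0
```

Run:
```python
from h import *
from scipy.spatial.transform import Rotation as R
o=get_obs(); m=R.from_rotvec(o['tcp_rot']).as_matrix(); print(o['tool_pos'],m.round(4).tolist(),o['force'],o['wrist_torque'],o['width'])
s=snap('side','s1'); P=cloud(s); hsv=cv2.cvtColor(s['color'],cv2.COLOR_RGB2HSV)
b=(P[...,0]>.48)&(P[...,0]<.6)&(P[...,1]>.09)&(P[...,1]<.32)&(P[...,2]>.01)&(P[...,2]<.2)
cv2.imwrite('pics/c3.png',cv2.resize(s['color'][200:380,240:400,::-1],None,fx=3,fy=3,interpolation=cv2.INTER_CUBIC))
```

```text
[0.54162162 0.17344102 0.13823156] [[0.0347, 0.9994, -0.0002], [0.9994, -0.0347, -0.0002], [-0.0002, -0.0002, -1.0]] [-0.49218277 -0.92581133 -5.51767973] [-0.05706035 -0.04957775  0.02527811] 0.01579021095422862
```

View pics/c3.png

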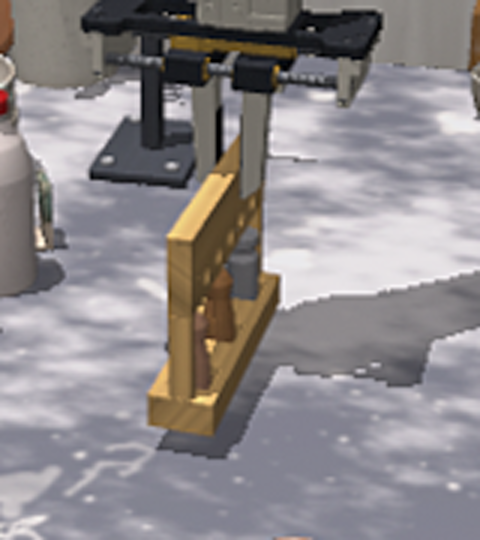

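The tote hangs level in the grip, and all three stamps are in their wells. I'll carry it smoothly to a point in front of the nose.

Call:
arm_command(targets="-0.02 -0.02 0.02 0 0 0;-0.05 -0.07 0.06 0 0 0;-0.09 -0.15 0.1 0 0 0;-0.12 -0.26 0.14 0 0 0.005;-0.13 -0.38 0.16 0 0 0.01;-0.13 -0.5 0.16 0 0 0.015;-0.13 -0.62 0.16 0 0 0.02;-0.13 -0.74 0.16 0 0 0.025;-0.13 -0.86 0.16 0 0 0.03;-0.13 -0.98 0.16 0 0 0.035")

```text
t: 7.7
tool_pos: [0.5149, -0.0246, 0.1709]
tcp_rot: [2.199, 2.242, -0.001]
force: [-0.2, -0.8, -5.7]
width: 0.0158
grip_force: 45.0
```

Call:
arm_command(targets="0 -0.12 0 0 0 0.005;0 -0.24 0 0 0 0.01;0 -0.36 0 0 0 0.015;0 -0.47 0 0 0 0.015;0 -0.57 0 0 0 0.015;0 -0.65 0 0 0 0.015;0 -0.69 0 0 0 0.015;0 -0.71 0 0 0 0.015;0 -0.71 0 0 0 0.015;0 -0.71 0 0 0 0.015")

```text
t: 8.95
tool_pos: [0.5159, -0.1633, 0.1703]
tcp_rot: [-2.17, -2.271, -0.001]
force: [-0.3, -0.0, -6.0]
width: 0.0156
grip_force: 45.0
```

```bash
cat > m.py <<'E'
from h import *
from scipy.spatial.transform import Rotation as R
import sys
k=sys.argv[1]
o=get_obs(); m=R.from_rotvec(o['tcp_rot']).as_matrix(); p=o['tool_pos']; print(p,'yaw',np.degrees(np.arctan2(m[1,1],m[0,1])),o['force'],o['wrist_torque'])
for n in('top','side'):
    I=snap(n,n+k); P=cloud(I); hsv=cv2.cvtColor(I['color'],cv2.COLOR_RGB2HSV)
    b=(hsv[...,1]>70)&(hsv[...,0]>10)&(hsv[...,0]<35)&(abs(P[...,0]-p[0])<.04)&(P[...,1]>p[1]-.08)&(P[...,1]<p[1]+.14)&(P[...,2]>p[2]+.008)&(P[...,2]<p[2]+.035)
    q=P[b]; print(n,'rail',b.sum(),cv2.minAreaRect(q[:,:2].astype(np.float32)),'ymin/max',q[:,1].min(),q[:,1].max(),'z',np.percentile(q[:,2],[50,90]))
    b=(P[...,0]>.57)&(P[...,0]<.68)&(P[...,1]>-.19)&(P[...,1]<-.13)&(P[...,2]>.145)&(P[...,2]<.16)&((P[...,0]<.608)|(P[...,0]>.642))
    q=P[b]; 
    if len(q)>5: f=np.polyfit(q[:,0],q[:,1],1); print('peg',len(q),'yaw',np.degrees(np.arctan(f[0])),'y@.571',np.polyval(f,.571),'xmin',q[:,0].min(),'z',np.percentile(q[:,2],[50,90]))
E
python3 m.py 2
python3 -c "
import cv2
a=cv2.imread('pics/side2.png')[130:280,230:430];b=cv2.imread('pics/top2.png')[150:300,300:500]
cv2.imwrite('pics/c4.png',cv2.resize(cv2.hconcat([a,b]),None,fx=2,fy=2,interpolation=cv2.INTER_CUBIC))"
```

```text
[ 0.51587284 -0.1633419   0.17025243] yaw 2.6077351783188862 [-0.25787135 -0.04017872 -5.99744675] [-0.03293211 -0.07244372  0.05446288]
top rail 194 ((0.5116211771965027, -0.09102216362953186), (0.014147681184113026, 0.09032600373029709), 1.886076807975769) ymin/max -0.1359624302257432 -0.046051259479134535 z [0.19004105 0.19419945]
peg 34 yaw 2.4804496784497467 y@.571 -0.16469016893116167 xmin 0.6483911398146303 z [0.15156232 0.15526066]
side rail 199 ((0.5164127349853516, -0.13292045891284943), (0.02145724557340145, 0.18402215838432312), 6.102938175201416) ymin/max -0.22443749272416214 -0.041131229154976356 z [0.19361744 0.19505575]
peg 83 yaw 2.8701026177453417 y@.571 -0.16253305395787232 xmin 0.5714695430698057 z [0.15388285 0.15621382]
```

View pics/c4.png

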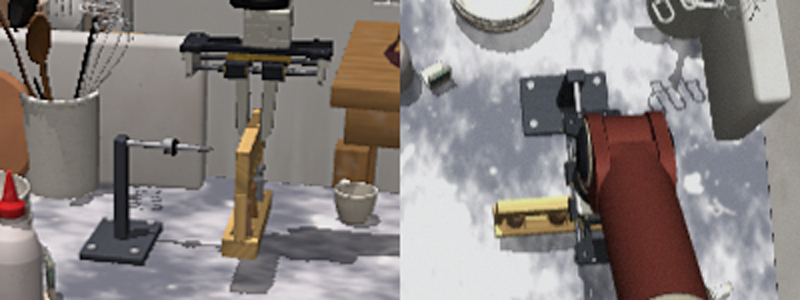

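The left half shows the tote in front of the peg at hole height (rail top at (255,115), nose at (208,150)). Measured against the peg in the same views, the hole is about 3.5 mm too far to +y. I'll correct that and enter slowly.

Call:
arm_command(targets="0 -0.018 0 0 0 0;0.03 -0.017 0 0 0 0;0.08 -0.015 0 0 0 0;0.13 -0.012 0 0 0 0;0.17 -0.01 0 0 0 0;0.2 -0.009 0 0 0 0;0.22 -0.008 0 0 0 0;0.22 -0.008 0 0 0 0;0.22 -0.008 0 0 0 0")

```text
t: 10.18
tool_pos: [0.5593, -0.1661, 0.1702]
tcp_rot: [-2.172, -2.269, 0.001]
force: [0.8, -0.5, -6.1]
width: 0.0155
grip_force: 45.0
```

```bash
python3 m.py 3
python3 -c "
import cv2
a=cv2.imread('pics/side3.png')[170:245,270:370]
cv2.imwrite('pics/c5.png',cv2.resize(a,None,fx=8,fy=8,interpolation=cv2.INTER_CUBIC))"
```

```text
[ 0.5593402  -0.16609193  0.17018895] yaw 2.5125316542595764 [ 0.78102189 -0.47628926 -6.11106368] [-0.02748526 -0.07479649  0.03000582]
top rail 200 ((0.5560986399650574, -0.09295706450939178), (0.015420624986290932, 0.09069301187992096), 2.5672430992126465) ymin/max -0.1379727234526294 -0.04777972396146221 z [0.18978777 0.19354135]
side rail 198 ((0.5590428709983826, -0.13284307718276978), (0.021619416773319244, 0.1850067377090454), 5.844873905181885) ymin/max -0.22525633690701374 -0.04067277822651971 z [0.19341143 0.19492933]
peg 68 yaw 2.2994813387268684 y@.571 -0.16176900252867663 xmin 0.5854806019673666 z [0.153794   0.15608066]
```

View pics/c5.png

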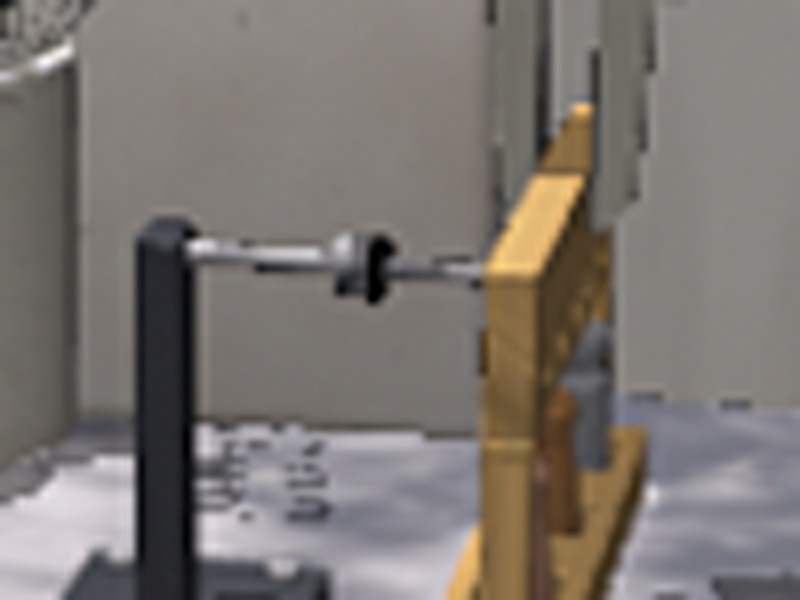

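The tote is lined up with the nose just at the rail face (peg at (470,268) meets the rail at (487,270)). I'll go in slowly and watch the forces.

Call:
arm_command(targets="0.012 0.003 0 0 0 0;0.024 0.003 0 0 0 0;0.036 0.004 0 0 0 0;0.048 0.004 0 0 0 0;0.06 0.005 0 0 0 0;0.06 0.005 0 0 0 0")

```text
t: 11.02
tool_pos: [0.572, -0.1649, 0.1702]
tcp_rot: [2.172, 2.27, 0.0]
force: [-0.4, 0.6, -5.4]
width: 0.0157
grip_force: 45.0
```

Call:
arm_command(targets="0.012 0.001 0 0 0 0;0.024 0.001 0 0 0 0;0.036 0.002 0 0 0 0;0.048 0.002 0 0 0 0;0.06 0.003 0 0 0 0;0.06 0.003 0 0 0 0")

```text
t: 11.78
tool_pos: [0.584, -0.1643, 0.1702]
tcp_rot: [-2.172, -2.27, -0.0]
force: [-0.2, 0.4, -6.7]
width: 0.0153
grip_force: 45.0
```

Call:
arm_command(targets="0.012 0.001 0 0 0 0;0.024 0.001 0 0 0 0;0.036 0.002 0 0 0 0;0.048 0.002 0 0 0 0;0.06 0.003 0 0 0 0;0.07 0.003 0 0 0 0;0.07 0.003 0 0 0 0")

```text
t: 12.65
tool_pos: [0.5979, -0.1638, 0.1702]
tcp_rot: [-2.172, -2.27, -0.0]
force: [0.1, 0.6, -5.8]
width: 0.0156
grip_force: 45.0
```

Call:
arm_command(targets="0.005 0 0 0 0 0;0.01 0.001 0 0 0 0;0.015 0.001 0 0 0 0;0.02 0.001 0 0 0 0;0.02 0.001 0 0 0 0")

```text
t: 13.28
tool_pos: [0.6019, -0.1636, 0.1702]
tcp_rot: [2.172, 2.27, 0.0]
force: [0.3, -0.4, -5.9]
width: 0.0158
grip_force: 45.0
```

Call:
arm_command(targets="0.005 0 0 0 0 0;0.01 0.001 0 0 0 0;0.01 0.001 0 0 0 0")

```text
t: 13.65
tool_pos: [0.6039, -0.1633, 0.1703]
tcp_rot: [2.172, 2.27, 0.0]
force: [0.6, -0.2, -4.9]
width: 0.0156
grip_force: 45.0
```

Call:
arm_command(targets="0.005 0 0 0 0 0;0.01 0 0 0 0 0;0.01 0 0 0 0 0")

```text
t: 14.02
tool_pos: [0.6058, -0.1634, 0.1702]
tcp_rot: [-2.172, -2.27, -0.0]
force: [1.0, -0.6, -6.0]
width: 0.0157
grip_force: 45.0
```

Call:
arm_command(targets="0.005 0 0 0 0 0;0.005 0 0 0 0 0;0.005 0 0 0 0 0")

```text
t: 14.4
tool_pos: [0.6067, -0.1634, 0.1702]
tcp_rot: [-2.172, -2.27, 0.0]
force: [0.1, 0.7, -5.9]
width: 0.0157
grip_force: 45.0
```

Call:
arm_command(targets="0.005 0 0 0 0 0;0.005 0 0 0 0 0")

```text
t: 14.65
tool_pos: [0.6079, -0.1634, 0.1703]
tcp_rot: [2.172, 2.27, 0.0]
force: [-0.4, -0.6, -5.7]
width: 0.0154
grip_force: 45.0
```

Call:
arm_command(targets="0.005 0.001 0 0 0 0;0.005 0.001 0 0 0 0")

```text
t: 14.9
tool_pos: [0.6089, -0.1631, 0.1702]
tcp_rot: [-2.172, -2.27, -0.0]
force: [1.4, -0.5, -5.4]
width: 0.0157
grip_force: 45.0
```

Call:
arm_command(targets="0.005 0 0 0 0 0;0.005 0 0 0 0 0")

```text
t: 15.15
tool_pos: [0.6099, -0.1632, 0.1703]
tcp_rot: [2.172, 2.27, 0.0]
force: [-0.1, -0.4, -5.2]
width: 0.0157
grip_force: 45.0
```

Call:
arm_command(targets="0.005 0 0 0 0 0;0.005 0 0 0 0 0")

```text
t: 15.4
tool_pos: [0.6108, -0.1632, 0.1702]
tcp_rot: [-2.172, -2.27, 0.0]
force: [0.3, -0.6, -6.1]
width: 0.0156
grip_force: 45.0
```

Call:
arm_command(targets="0.005 0.001 0 0 0 0;0.005 0.001 0 0 0 0")

```text
t: 15.65
tool_pos: [0.6112, -0.1632, 0.1701]
tcp_rot: [-2.172, -2.269, 0.002]
force: [-1.7, -0.4, -4.7]
width: 0.0158
grip_force: 45.0
```

Call:
arm_command(targets="0.003 0 0 0 0 0;0.003 0 0 0 0 0")

```text
t: 15.9
tool_pos: [0.6116, -0.1632, 0.1701]
tcp_rot: [-2.172, -2.269, 0.002]
force: [-2.6, -0.3, -4.0]
width: 0.0155
grip_force: 45.0
```

```bash
python3 -c "
from cell import *
o=get_obs();print(o['tool_pos'],o['force'],o['wrist_torque'])"
```

```text
[ 0.61160671 -0.16318537  0.17013348] [-2.61428265 -0.25173671 -3.95564156] [-0.11984595  0.56784321 -0.01314766]
```

Call:
arm_command(targets="0.003 0 0 0 0 0;0.003 0 0 0 0 0")

```text
t: 16.15
tool_pos: [0.6121, -0.1632, 0.1701]
tcp_rot: [-2.171, -2.268, 0.002]
force: [-4.9, -1.2, -3.5]
width: 0.0156
grip_force: 45.0
```

Call:
arm_command(targets="0.003 0 0 0 0 0;0.003 0 0 0 0 0")

```text
t: 16.4
tool_pos: [0.6124, -0.1631, 0.1701]
tcp_rot: [-2.171, -2.268, 0.003]
force: [-4.7, -0.6, -1.3]
width: 0.0154
grip_force: 45.0
```

Call:
arm_command(targets="0.002 0 0 0 0 0;0.002 0 0 0 0 0")

```text
t: 16.65
tool_pos: [0.6125, -0.1631, 0.1701]
tcp_rot: [-2.171, -2.268, 0.004]
force: [-5.9, -0.2, -2.1]
width: 0.0156
grip_force: 45.0
```

Call:
arm_command(targets="0 0 0 0 0 0;0 0 0 0 0 0")

```text
t: 16.9
tool_pos: [0.6125, -0.1631, 0.1701]
tcp_rot: [-2.171, -2.268, 0.004]
force: [-5.6, -0.3, -1.4]
width: 0.0154
grip_force: 45.0
```

Call:
arm_command(targets="0 0 0 0 0 0;0 0 0 0 0 0;0 0 0 0 0 0")

```text
t: 17.27
tool_pos: [0.6125, -0.1631, 0.1701]
tcp_rot: [-2.171, -2.268, 0.004]
force: [-5.2, -0.3, -2.1]
width: 0.0156
grip_force: 45.0
```

It is seated at about 5.5 N, held for more than 0.6 s. I'll ease the press off but stay in touch with the rubber, then lower it softly.

Call:
arm_command(targets="-0.003 0 0 0 0 0;-0.006 0 0 0 0 0;-0.006 0 0 0 0 0")

```text
t: 17.65
tool_pos: [0.6122, -0.1632, 0.1701]
tcp_rot: [-2.172, -2.269, 0.001]
force: [-4.7, 0.3, -2.8]
width: 0.016
grip_force: 45.0
```

Call:
arm_command(targets="0 0 -0.002 0 0 0;0 0 -0.004 0 0 0;0 0 -0.004 0 0 0")

```text
t: 18.02
tool_pos: [0.6122, -0.1631, 0.1693]
tcp_rot: [-2.172, -2.269, 0.002]
force: [-5.3, -0.8, -2.7]
width: 0.0158
grip_force: 45.0
```

Call:
arm_command(targets="-0.002 0 0 0 0 0;-0.004 0 0 0 0 0;-0.004 0 0 0 0 0")

```text
t: 18.4
tool_pos: [0.612, -0.1631, 0.1694]
tcp_rot: [2.172, 2.27, -0.0]
force: [-4.4, -1.0, -4.0]
width: 0.0157
grip_force: 45.0
```

Call:
arm_command(targets="0 0 -0.002 0 0 0;0 0 -0.004 0 0 0;0 0 -0.004 0 0 0")

```text
t: 18.77
tool_pos: [0.612, -0.163, 0.1686]
tcp_rot: [2.172, 2.27, 0.0]
force: [-3.6, -1.3, -3.7]
width: 0.0154
grip_force: 45.0
```

Call:
arm_command(targets="-0.002 0 -0.002 0 0 0;-0.003 0 -0.002 0 0 0;-0.003 0 -0.002 0 0 0")

```text
t: 19.15
tool_pos: [0.6117, -0.163, 0.1682]
tcp_rot: [2.172, 2.269, 0.001]
force: [-2.3, -1.3, -3.5]
width: 0.0155
grip_force: 45.0
```

Call:
arm_command(targets="0 0 -0.001 0 0 0;0 0 -0.002 0 0 0;0 0 -0.002 0 0 0")

```text
t: 19.52
tool_pos: [0.6117, -0.163, 0.1682]
tcp_rot: [2.172, 2.269, 0.001]
force: [-2.5, 0.8, -1.4]
width: 0.0156
grip_force: 45.0
```

Call:
arm_command(targets="0 0 -0.001 0 0 0;0 0 -0.002 0 0 0;0 0 -0.002 0 0 0")

```text
t: 19.9
tool_pos: [0.6117, -0.163, 0.1681]
tcp_rot: [2.171, 2.269, 0.001]
force: [-3.8, -0.9, 2.8]
width: 0.0156
grip_force: 45.0
```

Call:
arm_command(targets="-0.001 0 0.002 0 0 0;-0.001 0 0.002 0 0 0;-0.001 0 0.002 0 0 0")

```text
t: 20.27
tool_pos: [0.6117, -0.163, 0.1681]
tcp_rot: [2.171, 2.269, 0.001]
force: [-2.9, -0.4, 1.3]
width: 0.0157
grip_force: 45.0
```

Call:
arm_command(targets="0 0 0 0 0 0;0 0 0 0 0 0;0 0 0 0 0 0", newtons=15)

```text
t: 20.65
tool_pos: [0.6116, -0.163, 0.1681]
tcp_rot: [2.171, 2.269, 0.001]
force: [-1.8, -0.9, 1.2]
width: 0.0159
grip_force: 15.0
```

Call:
arm_command(targets="0 0 0 0 0 0;0 0 0 0 0 0;0 0 0 0 0 0", newtons=3)

```text
t: 21.02
tool_pos: [0.6116, -0.163, 0.1681]
tcp_rot: [2.171, 2.269, 0.001]
force: [-1.0, -0.4, 1.4]
width: 0.016
grip_force: 3.0
```

Call:
arm_command(targets="0 0 0 0 0 0;0 0 0 0 0 0;0 0 0 0 0 0;0 0 0 0 0 0;0 0 0 0 0 0;0 0 0 0 0 0", gripper=0)

```text
t: 21.78
tool_pos: [0.6112, -0.163, 0.1679]
tcp_rot: [-2.172, -2.27, -0.0]
force: [-0.0, 0.9, 1.0]
width: 0.0462
grip_force: 0.0
```

Call:
arm_command(targets="0 0 0.03 0 0 0;0 0 0.1 0 0 0;0 0 0.2 0 0 0;0 0 0.35 0 0 0;0 0 0.5 0 0 0;0 0 0.5 0 0 0;0 0 0.5 0 0 0")

```text
t: 22.65
tool_pos: [0.6107, -0.163, 0.2676]
tcp_rot: [-2.172, -2.269, 0.001]
force: [-1.0, -0.5, -0.2]
width: 0.0467
grip_force: 0.0
```

Run:
```python
from h import *
o=get_obs(); print(o['t'],o['tool_pos'],o['force'],o['width'])
I=snap('side','side9'); P=cloud(I); hsv=cv2.cvtColor(I['color'],cv2.COLOR_RGB2HSV)
b=(hsv[...,1]>70)&(hsv[...,0]>10)&(hsv[...,0]<35)&(P[...,0]>.57)&(P[...,0]<.65)&(P[...,1]>-.24)&(P[...,1]<-.03)&(P[...,2]>.18)&(P[...,2]<.2)
q=P[b]; print(np.polyfit(q[:,1],q[:,2],1), cv2.minAreaRect(q[:,:2].astype(np.float32)))
cv2.imwrite('pics/c6.png',cv2.resize(I['color'][150:290,240:400,::-1],None,fx=4,fy=4,interpolation=cv2.INTER_CUBIC))
```

```text
22.65 [ 0.61070658 -0.16301212  0.2675897 ] [-1.00901646 -0.49587535 -0.18307196] 0.04671584694256591
[-0.01966153  0.18739548] ((0.6097436547279358, -0.13136941194534302), (0.01728891208767891, 0.18317130208015442), 2.2130746841430664)
```

View pics/c6.png

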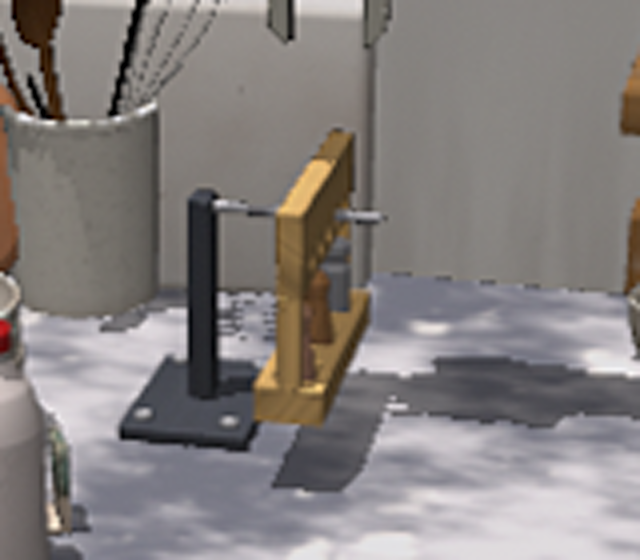

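The tote hangs level on the peg (nose at (375,217) comes through the rail), the stamps are in place, and the gripper is clear above. I'm handing the job in.

```bash
python3 -c "
from cell import *
print(finish_job())"
```

```text
the job is handed in; nothing more can be done
None
```

The tote hangs level on the peg by the −28 mm hole on the steel stamp's side, seated against the rubber stop at about 5.5 N and released softly. The stamps are still in their wells and the gripper is clear; the job is handed in, and `finish_job()` gave no verdict.

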